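# Hold the UV viewer's cover half open

## Robot

A 6-joint arm with a two-finger parallel gripper is mounted at the origin on a cart in front of the work surface, level with it; the furniture and walls round the work are solid. World frame = base frame: x ahead of the robot, y to its left, z up, the work surface at z = 0. Lengths are in m, angles in rad, forces in N, time in s.
With the tool pointing down it reaches from about 0.3 to 0.75 m from the base axis. Payload 8.5 kg.
Tool frame: the origin (TCP) lies between the finger pads; the fingertips stand env.tips_ahead ahead of it and the grasp point (between the pads) lies 11 mm behind it (env.tips_ahead is the distance from the TCP to the fingertips, in m); z points along the fingers, y is the line along which they close (so a half turn about z gives the same grasp; the last joint's range is limited). The gripper opens to 85 mm and grips with 20 to 120 N. Pads are 22 mm wide; open, the fingers measure 114 mm over their backs; the gripper's body (76 mm by 85 mm) begins 54 mm behind the grasp point. The pads swing forward as they close: fully open they stand 13 mm farther back than shut.
Start: joints at [-1.495, 0.381, 1.297, -0, 1.464, -0.215], TCP at [0.158, -0.527, 0.239] pointing down, gripper open.
Joint ranges: [-3.11, 3.11], [-0.89, 2.33], [0.22, 2.48], [-1.42, 4.56], [0.17, 2.85], [-2.88, 2.88]. Speed limits (rad/s): [2.39, 2.39, 3.14, 3.14, 3.14, 3.14].

## Interface

Orientations are given as [roll, pitch, yaw] about the fixed x, y, z axes, in that order (R = Rz(yaw) Ry(pitch) Rx(roll)).
In Python, from workcell import telemetry, cams, env gives the robot as it stands.
- The arm moves only by the shell command python3 -m handwheel 'ROWS' [OPENING] [FORCE]. ROWS is JSON, one flat list of numbers, 4 for each row, row after row: the shift along the tool's x, y, z in units of 80 mm (1.0 is 80 mm), then the turn about the tool's z in units of 1.5 rad (1.0 is 1.5 rad). A call has 1 to 20 rows; each row is the pose to reach, as a shift and turn from the pose commanded when the call began, along the tool's axes at that moment; what a row does not reach only later rows make up. A row lasts 1/10 s, in which the tool goes at most 50 mm and 8.59 degrees, less where a joint would pass 70% of its speed; a pose out of reach is approached as far as the arm can. A call with a number of a shift or a turn outside -1 to 1 is refused whole. A call with a gripper value outside its range is refused whole. OPENING is the opening, from -1 (shut) to 1 (fully open), set as the call begins (- or left out, the last holds). The fingers move at their own pace and stop on an object; FORCE is the grip in N (left out, the last holds). Time passes only in rows, so rows that repeat a pose let the fingers close. It gives the time, the measured TCP pose, the force, the opening and the grip force at its end, in the units of the state.
- telemetry.read_state(): the state, without advancing time (a new reading comes with each control period).
- cams.camera(name): name is "scene" or "top" or "wrist"; returns a dict with "img" (480x640x3 uint8, blue, green, red), "fovy" (degrees; the focal length in pixels is half the picture's height over the tangent of half this angle, whatever the lens; pixels are square), "cx", "cy" (the principal point, pixels), "R" (3x3) and "t" (3): a world point X has camera coordinates R X + t. Camera axes: x right, y down, z forward; pixel columns grow to the right and rows downward; lengths in m; the calibration is good to about 2 mm. The wrist camera is an equidistant fisheye: a pixel r from the principal point sees the ray r / f radians off the axis. A picture is of the moment at which its call begins. There is no depth.
- env.close_job(): hands the job in; it is judged then, once.
The state is a dict: "clock": time; "joints": joint angles; "qd": joint speeds; "tau": joint torques, N m; "position": TCP position; "orientation": TCP orientation; "force": force on the tool from outside, world axes, zero at the start; "moment": the same for the moment, N m; "opening": finger opening in m; "grasp_force": force on a finger pad.
Only numpy, scipy, OpenCV 4.12 (cv2) and the standard library are available. Lean on these libraries where they do the work, as an engineer would, in place of code of your own. Each camera call takes 0.05 s, during which the arm holds its last target. There are 200 camera calls.

## Task

The plates on the UV viewer have to be marked by hand under the amber cover, but the cover's friction hinges are worn out and it falls shut by itself. Turn the catch clear of the cover, take the cover's pull handle with a light grip (no more than about 50 N, it is only glued to the acrylic), raise the cover smoothly to 45 degrees from its closed position and finish while holding it there by the handle, still and steady. It must stay between the eyes and the lamp, so never raise it past 55 degrees, do not let it drop, and leave the plates and the things standing round the viewer where they are.

Things in the scene. Friction and masses are not known exactly. Their poses are not given: they have to be found in the camera images.
- viewer: Bench UV viewer, fixed to the bench: white housing 240 (x) x 280 (y) x 85 mm with a grey front panel towards the robot, dark filter glass in its top (glass surface 86 mm above the bench). Origin: centre of the underside. Its x axis points away from the robot to the hinge side, y to the left along the front edge, z up.
- cover_hinge (a point): Middle of the cover's hinge line, at (108, 0, 91) mm in the viewer's frame. The hinge line runs along the viewer's y axis at the back of the housing.
- cover_angle (a joint): Cover's opening angle, rad: 0 = closed and level, positive = front edge raised (45 degrees = 0.785), stop at 1.75. Almost frictionless hinge: the cover falls shut from any angle below 75 degrees.
- cover: Amber acrylic cover in a dark edge frame, 193 mm from hinge line to front edge, 258 mm wide, 0.4 kg with its handle. Origin: middle of the hinge line, as cover_hinge; the frame turns with the cover and equals the viewer's when closed. Its top face lies 6 mm above the hinge line (97 mm above the bench when closed).
- pull_handle (a point): Centre of the bar of the cover's steel pull handle, at (-170, 0, 46) mm in the cover's frame (137 mm above the bench when closed). Round bar 12 mm thick, 122 mm long, along the cover's y axis, on two posts 98 mm apart, 34 mm clear above the cover. The bar can turn between the finger pads.
- catch (a joint): Turn catch's angle about its vertical pivot, rad, counter-clockwise from above positive, -0.25 to 1.6. Near 0 its steel tongue (14 mm wide, tip 34 mm from the pivot) points to the hinge side over the cover's front edge and locks it; from 1.2 it is clear; at 1.57 it points left along the front edge. Stays where left (0.03 N m).
- catch_fin (a point): Centre of the catch's upright thumb fin, on the pivot axis, at (-104, 95, 117.5) mm in the viewer's frame. The black fin is 10 mm thick, 32 mm long in the direction of the tongue and 30 mm high, its top 132.5 mm and the tongue's top 102.5 mm above the bench.
- tlc_plate_0: White thin-layer plate, 100 x 50 x 2 mm, lying loose on the filter glass under the right half of the cover. Origin: centre of the underside. To be left alone.
- tlc_plate_1: The same, under the left half of the cover. To be left alone.
- marker_pen: Marker pen, 17 x 135 x 16 mm, white with a red cap, lying on the bench to the left of the viewer. Origin: centre of the underside. To be left alone.
- beaker_250: Empty glass beaker, 75 mm in diameter, 94 mm high, upright on the bench to the left of the viewer. Origin: centre of the underside. To be left alone.
- watch_glass: Shallow glass dish, 66 mm in diameter, 9 mm high, on the bench to the left of the viewer. Origin: centre of the underside. To be left alone.

How it is judged:
By the outcome, as a careful person would: the job done as asked, in the order asked, and still so for the second after the job is handed in, while the arm keeps its last pose, push and grip.
It also fails if it takes over 45 s, if anything falls off the work surface, if the arm or the gripper's body presses on something with over 40 N, if the wrist force passes 120 N, or if a joint passes its speed limit or range.

## Working session

There is one attempt and no reset: what is moved stays moved. The work goes in short steps, Python scripts to look and compute and a shell command to move; the robot and the scene stay as the last step left them, time stands still between calls to the robot, and variables do not carry over. Pictures are saved under pics/ and viewed, at most 10 in all, crops included, and the job is handed in when it is done.

```bash
mkdir -p pics; ls; python3 - <<'E'
from workcell import telemetry, cams, env
import cv2, numpy as np
print(env.tips_ahead, telemetry.read_state())
for n in ("scene","top"):
    c=cams.camera(n); cv2.imwrite(f"pics/{n}0.png",c["img"]); np.savez(f"pics/{n}0.npz",**c)
    print(n,c["fovy"],c["cx"],c["cy"],c["R"],c["t"])
E
```

```text
pics
0.008 {'clock': 0.0, 'joints': array([-1.49532201e+00,  3.81194082e-01,  1.29824734e+00, -5.24844040e-06,
        1.46359941e+00, -2.15256311e-01]), 'qd': array([ 0.00226499, -0.00050487, -0.00021602,  0.00067142, -0.00113846,
        0.0010384 ]), 'tau': array([ 5.19797177e-04, -4.48466599e+01, -2.31278729e+01, -1.79306971e-04,
        4.75742723e-03,  2.41099855e-05]), 'position': array([ 0.15765685, -0.5266302 ,  0.23871733]), 'orientation': array([-3.14017678e+00, -3.04231152e-04,  2.90730981e-01]), 'force': array([-0.45301086, -0.67554515, -0.36160032]), 'moment': array([ 0.01691511, -0.0243684 ,  0.04353835]), 'grasp_force': 0.0, 'opening': 0.08552197266182553}
scene 52.72050079266195 321.6665031645863 238.34899710177686 [[-0.867944   -0.49652619 -0.01161718]
 [-0.2348234   0.43086537 -0.8713283 ]
 [ 0.43764276 -0.75353618 -0.49056298]] [0.62888027 0.05539337 1.07330514]
top 47.89978888954798 322.1306827401772 237.08746229510785 [[-3.26150864e-02 -9.99467534e-01 -9.50802537e-04]
 [-9.76537837e-01  3.20694101e-02 -2.12944607e-01]
 [ 2.12861713e-01 -6.01671210e-03 -9.77063811e-01]] [0.36423087 0.52461911 0.91558644]
```

View pics/top0.png

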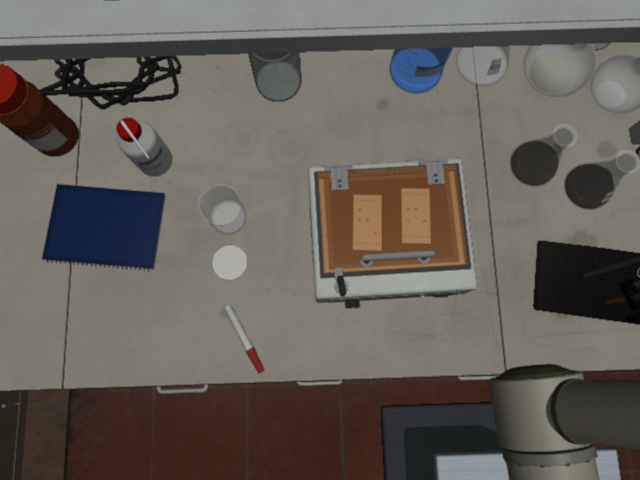

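View pics/scene0.png

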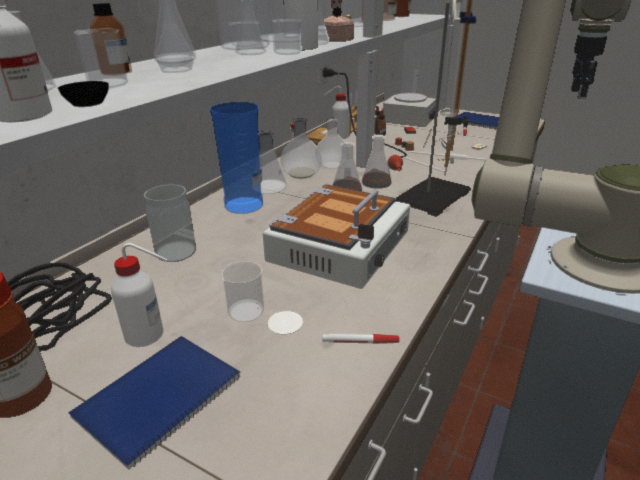

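The top view shows the viewer at pixels (310–475, 160–303), the handle bar from (366,260) to (430,255) and the catch fin near (341,285). The beaker, dish and pen stand well to the left. I'll enlarge both views to get accurate points.

```bash
python3 - <<'E'
import cv2
a=cv2.imread("pics/top0.png")[150:310,300:485]; b=cv2.imread("pics/scene0.png")[175:290,255:420]
cv2.imwrite("pics/topc.png",cv2.resize(a,None,fx=4,fy=3.75 and 4/1*0.9375,interpolation=cv2.INTER_CUBIC)) if 0 else cv2.imwrite("pics/topc.png",cv2.resize(a,(555*185//160 if 0 else 693,600),interpolation=cv2.INTER_CUBIC))
cv2.imwrite("pics/scenec.png",cv2.resize(b,None,fx=4,fy=4,interpolation=cv2.INTER_CUBIC))
E
```

```text
(no output)
```

View pics/topc.png

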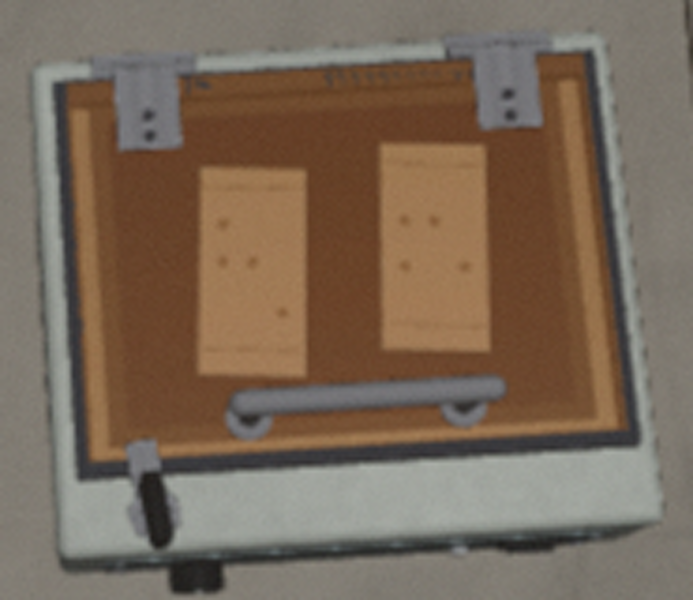

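View pics/scenec.png

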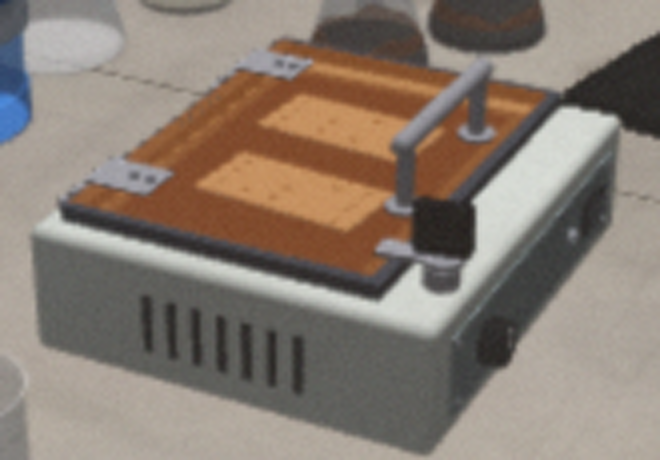

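The crops show the cover's front corners at (80,478) and (640,441), the bar ends at (240,403) and (498,387), and the fin top near (155,506). The catch is closed, with its tongue over the cover edge. Next I'll fit the viewer pose.

```bash
cat > h.py <<'E'
import numpy as np
from scipy.optimize import least_squares
def proj(c,X):
    p=np.asarray(X)@c["R"].T+c["t"]; f=240/np.tan(np.radians(float(c["fovy"]))/2)
    return p[:,:2]/p[:,2:]*f+[float(c["cx"]),float(c["cy"])]
def W(p,v):
    x,y,a=p; c,s=np.cos(a),np.sin(a); return np.asarray(v)@np.array([[c,s,0],[-s,c,0],[0,0,1]])+[x,y,0]
E
python3 - <<'E'
from h import *
T=np.load("pics/top0.npz"); S=np.load("pics/scene0.npz")
t=[(240,403,-62,58,.137),(498,387,-62,-58,.137),(80,478,-85,129,.097),(640,441,-85,-129,.097),(62,560,-120,140,.080),(662,522,-120,-140,.080),(35,68,120,140,.085),(605,36,120,-140,.085)]
s=[(403,142,-62,58,.137),(485,66,-62,-58,.137),(377,285,-85,129,.097),(560,93,-85,-129,.097),(38,237,120,140,.080)]
f=lambda r:np.array([[a[2]/1e3,a[3]/1e3,a[4]] for a in r])
ut=np.array([[300+a[0]/3.746,150+a[1]/3.75] for a in t])-.4; us=np.array([[255+a[0]/4,175+a[1]/4] for a in s])-.4
F=lambda p:np.r_[(proj(T,W(p,f(t)))-ut).ravel(),(proj(S,W(p,f(s)))-us).ravel()]
r=least_squares(F,[.5,0,0],loss="soft_l1"); p=r.x; print(p, np.degrees(p[2])); print(F(p).reshape(-1,2).round(1))
np.save("pose.npy",p)
for n,v in dict(bar=(-.062,0,.137),fin=(-.104,.095,.1175),hinge=(.108,0,.091)).items(): print(n,W(p,[v])[0].round(4))
fp=lambda z,th,l:np.array([[-.104+l*np.cos(th),.095+l*np.sin(th),z]])
print("fin top centre px crop",(proj(T,W(p,fp(.1325,0,0)))-[300,150])*3.75, [((proj(T,W(p,fp(.1025,q,.034)))-[300,150])*3.75).round() for q in(-.2,-.1,0,.1)])
E
```

```text
[0.54668552 0.2260775  0.03195477] 1.830873608024541
[[-0.9  0.2]
 [ 0.9 -0.1]
 [-0.5  0.4]
 [ 1.3  0.5]
 [-0.8  0.5]
 [ 1.6  0.1]
 [-1.9 -2. ]
 [ 0.9 -3. ]
 [-0.8  1.3]
 [ 0.   0. ]
 [ 0.9  0.2]
 [ 0.9 -0.4]
 [-2.9 -0.3]]
bar [0.4847 0.2241 0.137 ]
fin [0.4397 0.3177 0.1175]
hinge [0.6546 0.2295 0.091 ]
fin top centre px crop [[157.37743907 504.78729872]] [array([[165., 439.]]), array([[157., 438.]]), array([[150., 438.]]), array([[142., 439.]])]
```

```bash
python3 - <<'E'
from h import *
T=np.load("pics/top0.npz"); S=np.load("pics/scene0.npz")
def ray(c,u,v,z):
    f=240/np.tan(np.radians(float(c["fovy"]))/2); d=c["R"].T@[(u-c["cx"])/f,(v-c["cy"])/f,1]; o=-c["R"].T@c["t"]
    return (o+d*(z-o[2])/d[2]).round(3)
for n,u in dict(rod=(431,186),pl_l=(398,202),pl_near=(440,213),pl_r=(470,183)).items(): print(n,ray(S,*u,.015))
for u in [(537,242),(535,311),(225,215),(245,362),(640,322)]: print(u,ray(T,*u,.01))
E
```

```text
rod [ 0.469 -0.199  0.015]
pl_l [ 0.512 -0.05   0.015]
pl_near [ 0.39  -0.039  0.015]
pl_r [ 0.375 -0.275  0.015]
(537, 242) [ 0.524 -0.058  0.01 ]
(535, 311) [ 0.395 -0.039  0.01 ]
(225, 215) [0.596 0.53  0.01 ]
(245, 362) [0.321 0.493 0.01 ]
(640, 322) [ 0.369 -0.228  0.01 ]
```

```bash
python3 -m handwheel '[0,0,0,0.1, 0,0,0,0.194, 0,0,0,0.194]' 1
python3 -m handwheel '[0.1,-0.33,0,0, 0.2,-0.67,0,0, 0.29,-1,0,0]'
python3 -m handwheel '[0.1,-0.33,0,0, 0.2,-0.67,0,0, 0.29,-1,0,0]'
python3 -m handwheel '[0.1,-0.33,0,0, 0.2,-0.67,0,0, 0.29,-1,0,0]'
python3 -m handwheel '[0.1,-0.33,0,0, 0.2,-0.67,0,0, 0.29,-1,0,0]'
```

```text
clock: 0.4
position: [0.1577, -0.5268, 0.239]
orientation: [-3.141, 0.0, -0.001]
force: [0.5, -0.2, 0.3]
opening: 0.0857
grasp_force: 0.0
clock: 0.7
position: [0.1811, -0.4458, 0.239]
orientation: [-3.141, 0.0, 0.004]
force: [-0.5, -0.6, 0.0]
opening: 0.0849
grasp_force: 0.0
clock: 1.0
position: [0.2043, -0.3656, 0.2392]
orientation: [-3.141, 0.0, 0.004]
force: [0.7, 0.4, 0.0]
opening: 0.0854
grasp_force: 0.0
clock: 1.3
position: [0.2275, -0.2856, 0.2392]
orientation: [-3.141, -0.0, 0.004]
force: [-0.7, -0.2, 0.6]
opening: 0.085
grasp_force: 0.0
clock: 1.6
position: [0.2506, -0.2057, 0.2393]
orientation: [-3.142, -0.0, 0.004]
force: [0.5, 0.0, 0.6]
opening: 0.0855
grasp_force: 0.0
```

```bash
python3 -m handwheel '[0.12,-0.33,0,0, 0.25,-0.67,0,0, 0.37,-1,0,0]' | sed -n 2p
python3 -m handwheel '[0.17,-0.33,0,0, 0.33,-0.67,0,0, 0.5,-1,0,0]'| sed -n 2p
python3 -m handwheel '[0.08,-0.33,0,0, 0.17,-0.67,0,0, 0.25,-1,0,0]'| sed -n 2p
python3 -m handwheel '[0.2,-0.33,0,0, 0.4,-0.67,0,0, 0.62,-1,0,0]'| sed -n 2p
python3 -m handwheel '[0.12,-0.33,0,0, 0.25,-0.67,0,0, 0.37,-1,0,0, 0.37,-1,0,0]'| sed -n 2p
python3 -m handwheel '[0.04,-0.33,0,0, 0.08,-0.67,0,0, 0.12,-1,0,0, 0.12,-1,0,0, 0.12,-1,0,0]'
python3 - <<'E'
from workcell import telemetry, cams
import cv2,numpy as np
print(telemetry.read_state()["joints"])
for n in ("wrist","top"):
    c=cams.camera(n); cv2.imwrite(f"pics/{n}1.png",c["img"]); np.savez(f"pics/{n}1.npz",**c)
E
```

```text
position: [0.2803, -0.1257, 0.2394]
position: [0.3204, -0.0456, 0.2394]
position: [0.3403, 0.0343, 0.2393]
position: [0.3901, 0.1145, 0.2393]
position: [0.4199, 0.1951, 0.2389]
clock: 3.7
position: [0.4288, 0.2726, 0.2391]
orientation: [3.141, 0.001, 0.002]
force: [-0.0, 0.1, 0.1]
opening: 0.0854
grasp_force: 0.0
[ 3.33066491e-01  3.07672431e-01  1.41051175e+00 -3.77859061e-04
  1.42428334e+00  1.90147651e+00]
```

View pics/wrist1.png

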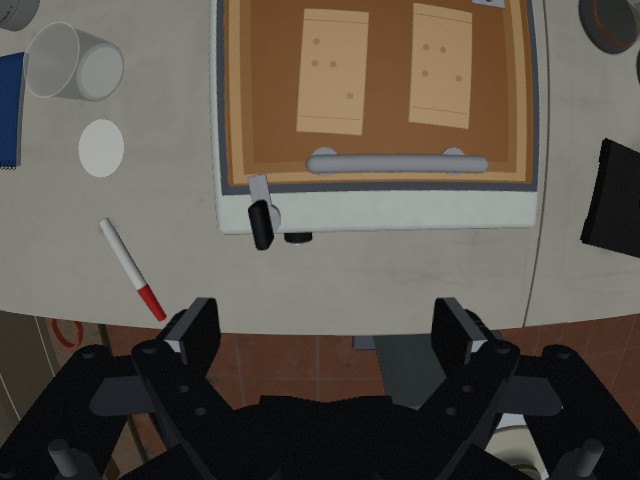

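The wrist view shows the fin top from about (255,204) to (263,247), the bar from (308,164) to (488,164) and the cover's front corners at (227,193) and (534,188). I'll refit the pose with these and fit the fin as well.

```bash
python3 - <<'E'
from h import *
C=np.load("pics/wrist1.npz"); p0=np.load("pose.npy")
def pf(X):
    q=np.asarray(X)@C["R"].T+C["t"]; f=240/np.tan(np.radians(float(C["fovy"]))/2)
    r=np.hypot(q[:,0],q[:,1]); a=np.arctan2(r,q[:,2]); return q[:,:2]/r[:,None]*(a*f)[:,None]+[float(C["cx"]),float(C["cy"])]
v=np.array([[-62,61,137],[-62,-61,137],[-85,129,97],[-85,-129,97],[-120,140,82],[-120,-140,82]])/1e3
u=np.array([[307,164],[488,164],[228,194],[534,190],[219,233],[536,227]])
print("resid old",(pf(W(p0,v))-u).round(1).tolist())
F=lambda p:(pf(W(p,v))-u).ravel()
r=least_squares(F,p0); p=r.x; print(p,F(p).reshape(-1,2).round(1).tolist())
fin=np.array([[256,205],[262,245]])
def G(q):
    z=.1325; return (pf([[q[0]+l*np.cos(q[2]),q[1]+l*np.sin(q[2]),z] for l in(.016,-.016)])-fin).ravel()
q=least_squares(G,[.44,.318,.1]).x; print("fin",q,G(q)); print([W(x,[[-.104,.095,.1175],[-.062,0,.137],[.108,0,.091]]).round(4).tolist() for x in(p0,p)])
E
```

```text
resid old [[-0.0, -1.2], [1.0, -1.2], [-5.6, 0.6], [4.8, 0.2], [-0.8, 1.6], [1.1, -0.4]]
[0.54645824 0.22568742 0.02905073] [[0.3, -1.1], [1.3, -0.6], [-5.4, 0.5], [4.9, 0.9], [-0.8, 1.4], [1.0, 0.3]]
fin [0.44116595 0.3178202  0.10476898] [-0.35887796 -3.05405105  0.31867882  3.21848094]
[[[0.4397, 0.3177, 0.1175], [0.4847, 0.2241, 0.137], [0.6546, 0.2295, 0.091]], [[0.4397, 0.3176, 0.1175], [0.4845, 0.2239, 0.137], [0.6544, 0.2288, 0.091]]]
```

```bash
python3 -m handwheel '[0.07,-0.3,0.2,-0.03, 0.14,-0.564,0.5,-0.067, 0.14,-0.564,0.8,-0.067, 0.14,-0.564,0.8,-0.067]'
python3 -m handwheel '[0,0,0.25,0, 0,0,0.5,0, 0,0,0.74,0, 0,0,0.74,0, 0,0,0.74,0]'
python3 - <<'E'
from workcell import telemetry, cams
import cv2,numpy as np
c=cams.camera("wrist"); cv2.imwrite("pics/wrist2.png",c["img"])
E
```

```text
clock: 4.2
position: [0.4391, 0.317, 0.1727]
orientation: [3.14, 0.006, 0.1]
force: [-0.0, 0.3, 0.5]
opening: 0.0852
grasp_force: 0.0
clock: 4.7
position: [0.4409, 0.3178, 0.1176]
orientation: [-3.141, -0.001, 0.1]
force: [0.2, 0.5, 0.0]
opening: 0.0857
grasp_force: 0.0
```

View pics/wrist2.png

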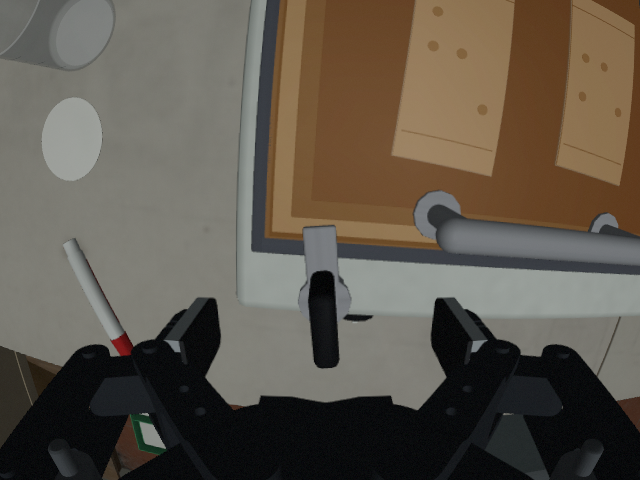

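The fin, at (323,320), sits centred between the fingers and lines up with them. I'll close lightly.

```bash
python3 -m handwheel '[0,0,0,0, 0,0,0,0, 0,0,0,0, 0,0,0,0, 0,0,0,0, 0,0,0,0, 0,0,0,0, 0,0,0,0]' -1 25
```

```text
clock: 5.55
position: [0.4403, 0.3182, 0.1163]
orientation: [-3.141, -0.0, 0.1]
force: [-0.2, -0.0, 2.2]
opening: 0.0092
grasp_force: 31.0
```

```bash
python3 -m handwheel '[0,0,0,-0.06, 0,0,0,-0.12, 0,0,0,-0.18, 0,0,0,-0.24, 0,0,0,-0.3, 0,0,0,-0.36, 0,0,0,-0.4]'
```

```text
clock: 6.25
position: [0.4402, 0.3186, 0.1163]
orientation: [-3.141, -0.001, 0.704]
force: [-0.9, 2.4, 2.3]
opening: 0.0093
grasp_force: 31.0
```

```bash
python3 -m handwheel '[0,0,0,-0.06, 0,0,0,-0.12, 0,0,0,-0.18, 0,0,0,-0.24, 0,0,0,-0.3, 0,0,0,-0.36, 0,0,0,-0.42, 0,0,0,-0.48, 0,0,0,-0.53, 0,0,0,-0.53, 0,0,0,-0.53]'
```

```text
clock: 7.35
position: [0.4398, 0.3187, 0.1163]
orientation: [-3.141, -0.001, 1.493]
force: [-3.7, 4.2, 3.9]
opening: 0.0091
grasp_force: 31.2
```

```bash
python3 -m handwheel '[0,0,0,0, 0,0,0,0, 0,0,0,0, 0,0,0,0, 0,0,0,0, 0,0,-0.3,0, 0,0,-0.7,0, 0,0,-1,0, 0,0,-1,0]' 1
python3 - <<'E'
from workcell import telemetry, cams
import cv2,numpy as np
s=telemetry.read_state(); print(s["position"],s["orientation"],s["joints"])
c=cams.camera("wrist"); cv2.imwrite("pics/wrist3.png",c["img"]); np.savez("pics/wrist3.npz",**c)
E
```

```text
clock: 8.25
position: [0.4414, 0.3187, 0.1993]
orientation: [3.136, -0.003, 1.495]
force: [-0.2, -0.0, -0.3]
opening: 0.0858
grasp_force: 0.0
[0.44141741 0.31866888 0.19931499] [ 3.13592304e+00 -2.89858104e-03  1.49518216e+00] [ 4.07784431e-01  4.00640453e-01  1.38636290e+00 -7.04938265e-05
  1.34822208e+00  4.83422157e-01]
```

View pics/wrist3.png

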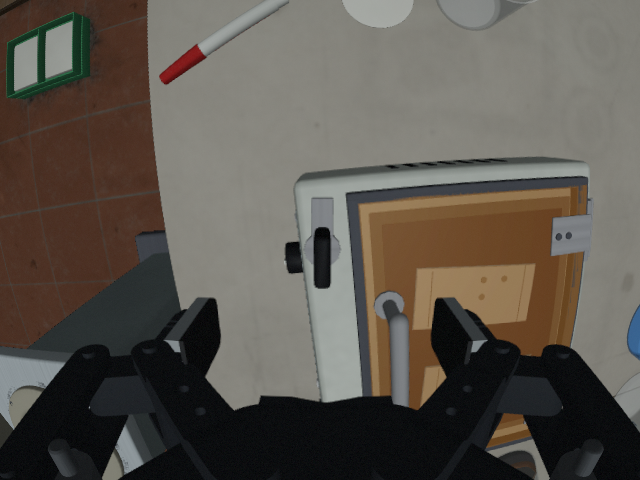

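The catch, with its fin at (322,258) and tongue at (322,212), now lies along the front edge and clear of the cover. Next I'll go over the bar.

```bash
python3 -m handwheel '[-0.3,0.17,0,0, -0.6,0.35,0,0]' | sed -n 2,3p
python3 -m handwheel '[-0.25,0.15,0,-0.035, -0.53,0.29,0,-0.071, -0.53,0.29,0,-0.071, -0.53,0.29,0,-0.071]'| sed -n 1,3p
python3 - <<'E'
from workcell import telemetry, cams
import cv2,numpy as np
s=telemetry.read_state(); print(s["position"],s["orientation"],s["joints"])
E
```

```text
position: [0.4641, 0.2678, 0.1949]
orientation: [-3.14, 0.001, 1.497]
clock: 8.9
position: [0.4842, 0.224, 0.1952]
orientation: [-3.14, 0.0, 1.6]
[0.48415288 0.22400266 0.19517782] [-3.13968104e+00  1.02440705e-04  1.59987772e+00] [2.11141398e-01 3.89416484e-01 1.41783097e+00 2.52268885e-04
 1.33624378e+00 1.82001238e-01]
```

```bash
python3 -m handwheel '[0,0,0.25,0, 0,0,0.5,0, 0,0,0.75,0, 0,0,0.86,0, 0,0,0.86,0, 0,0,0.86,0]'
python3 - <<'E'
from workcell import telemetry, cams
import cv2,numpy as np
c=cams.camera("wrist"); cv2.imwrite("pics/wrist4.png",c["img"])
E
```

```text
clock: 9.5
position: [0.4846, 0.2246, 0.1279]
orientation: [3.141, -0.0, 1.602]
force: [-0.1, 0.2, -0.6]
opening: 0.0858
grasp_force: 0.0
```

View pics/wrist4.png

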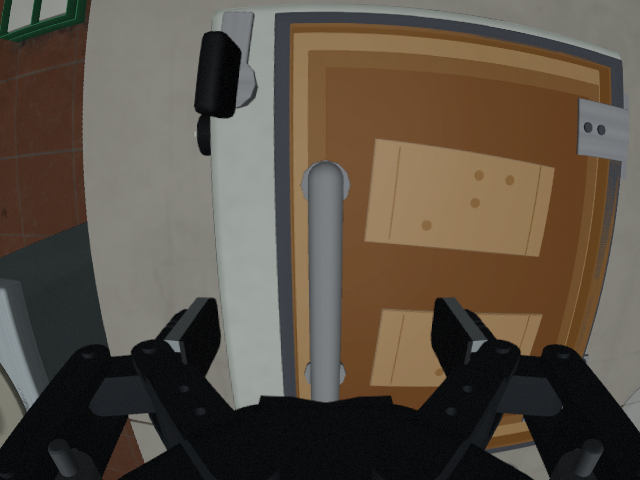

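The bar, at column 325, is centred between the fingers and runs parallel to the pads. The catch, at (222,75), is clear. I'll close with 30 N.

```bash
python3 -m handwheel '[0,0,0,0, 0,0,0,0, 0,0,0,0, 0,0,0,0, 0,0,0,0, 0,0,0,0, 0,0,0,0, 0,0,0,0, 0,0,0,0]' -1 30
python3 - <<'E'
import numpy as np
for d in range(0,50,5):
    t=np.radians(d); x=-.170*np.cos(t)+.046*np.sin(t)+.170; z=.170*np.sin(t)+.046*np.cos(t)-.046
    print(d,round(x*1e3,1),round(z*1e3,1),"units y,z",round(x/.08,3),round(-z/.08,3))
E
```

```text
clock: 10.45
position: [0.4845, 0.2241, 0.1274]
orientation: [-3.142, 0.0, 1.602]
force: [-2.1, -1.1, 3.3]
opening: 0.0111
grasp_force: 29.2
0 0.0 0.0 units y,z 0.0 -0.0
5 4.7 14.6 units y,z 0.058 -0.183
10 10.6 28.8 units y,z 0.132 -0.36
15 17.7 42.4 units y,z 0.221 -0.53
20 26.0 55.4 units y,z 0.325 -0.692
25 35.4 67.5 units y,z 0.442 -0.844
30 45.8 78.8 units y,z 0.572 -0.985
35 57.1 89.2 units y,z 0.714 -1.115
40 69.3 98.5 units y,z 0.867 -1.231
45 82.3 106.7 units y,z 1.029 -1.334
```

```bash
python3 -m handwheel '[0,0.011,-0.037,0, 0,0.027,-0.092,0, 0,0.058,-0.183,0, 0,0.094,-0.272,0, 0,0.132,-0.36,0, 0,0.175,-0.446,0, 0,0.221,-0.53,0, 0,0.271,-0.612,0, 0,0.3,-0.655,0, 0,0.32,-0.684,0, 0,0.325,-0.692,0, 0,0.325,-0.692,0]'
```

```text
clock: 11.65
position: [0.5097, 0.2249, 0.1835]
orientation: [-3.14, 0.0, 1.602]
force: [-8.2, -2.2, 2.5]
opening: 0.0106
grasp_force: 29.3
```

```bash
python3 -m handwheel '[0,0.023,-0.031,0, 0,0.057,-0.077,0, 0,0.117,-0.152,0, 0,0.18,-0.224,0, 0,0.247,-0.293,0, 0,0.317,-0.359,0, 0,0.389,-0.423,0, 0,0.464,-0.483,0, 0,0.542,-0.539,0, 0,0.61,-0.585,0, 0,0.655,-0.613,0, 0,0.688,-0.633,0, 0,0.704,-0.642,0, 0,0.704,-0.642,0, 0,0.704,-0.642,0, 0,0.704,-0.642,0]'
python3 - <<'E'
from workcell import telemetry, cams
import cv2,numpy as np
from h import *
S=cams.camera("scene"); cv2.imwrite("pics/scene5f.png",S["img"])
print(telemetry.read_state()["position"])
p=np.load("pose.npy"); b=S["img"][120:290,250:430]; k=4.4 if 0 else 3.5
b=cv2.resize(b,None,fx=k,fy=k,interpolation=cv2.INTER_CUBIC)
for d,col in((42,(255,0,0)),(45,(0,255,0)),(48,(0,0,255))):
    t=np.radians(d); cv=lambda x,y,z:(.108+x*np.cos(t)+z*np.sin(t),y,.091-x*np.sin(t)+z*np.cos(t))
    u=(proj(S,W(p,[cv(0,.129,.006),cv(-.193,.129,.006),cv(-.193,-.129,.006)]))-[250,120])*k
    cv2.polylines(b,[u.round().astype(np.int32)],False,col,1)
cv2.imwrite("pics/scene5.png",b)
E
```

```text
clock: 13.25
position: [0.5666, 0.2266, 0.2368]
orientation: [3.14, 0.0, 1.602]
force: [-9.2, -2.3, 10.5]
opening: 0.0108
grasp_force: 30.4
[0.56654293 0.22658844 0.23675815]
```

View pics/scene5.png

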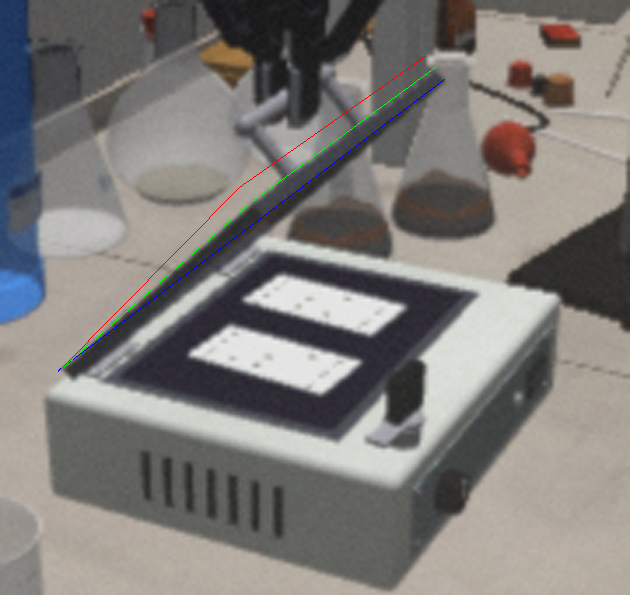

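The picture shows the cover's edge on the green 45° line, with its front-left corner near (252,205). The plates are untouched and the catch, at (400,400), is clear. Bar geometry gives about 45.4°. I'll let it settle and check for drift.

```bash
python3 -m handwheel '[0,0,0,0, 0,0,0,0, 0,0,0,0, 0,0,0,0, 0,0,0,0, 0,0,0,0, 0,0,0,0, 0,0,0,0, 0,0,0,0, 0,0,0,0]'
```

```text
clock: 14.3
position: [0.5665, 0.2266, 0.2368]
orientation: [3.14, 0.0, 1.602]
force: [-9.3, -2.5, 10.7]
opening: 0.0108
grasp_force: 30.4
```

```bash
python3 -c "
from workcell import env
print(env.close_job())"
```

```text
the job is handed in; nothing more can be done
None
```

I turned the catch clear, raised the cover to about 45° (my estimate is 45.4°) and handed the job in at about 14 s. The arm was holding the cover still by its handle with a 30 N grip, and the plates, pen, beaker and dish were left alone.

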